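Check the cableway's take-up spring and hold the drive cover open

ROBOT

A 7-joint arm with a two-finger parallel gripper is mounted at the origin on the work surface. World frame = base frame: x ahead of the robot, y to its left, z up, the work surface at z = 0. Lengths are in m, angles in rad, forces in N, time in s.
With the tool pointing down it reaches from about 0.4 to 0.85 m from the base axis. Payload 10.4 kg.
Tool frame: the origin (TCP) lies at the very end of the fingers, on their centre line; the grasp point (between the pads) lies 19 mm behind it (manip.grip_point_offset is the distance from the TCP to the grasp point, in m); z points along the fingers, y is the line along which they close (so a half turn about z gives the same grasp; the last joint's range is limited). The gripper opens to 85 mm and grips with 20 to 120 N. Pads are 22 mm wide; open, the fingers measure 114 mm over their backs; the gripper's body (76 mm by 85 mm) begins 54 mm behind the grasp point. The pads swing forward as they close: fully open they stand 13 mm farther back than shut.
Start: joints at [1.112, 0.332, -0.065, 1.46, 0.022, 1.35, -0.088], TCP at [0.264, -0.567, 0.231] pointing down, gripper open.
Joint ranges: [-2.6, 2.6], [-0.5, 2.12], [-1.47, 1.34], [0.16, 2.42], [-1.27, 4.41], [0.06, 2.06], [-2.6, 2.6]. Speed limits (rad/s): [2.22, 2.22, 2.79, 2.79, 3.14, 3.14, 3.14].

INTERFACE

Orientations are given as a unit quaternion [x, y, z, w].
In Python, from workcell import manip gives the robot as it stands. The module is installed in compiled form; this text tells all that it offers.
- The arm moves only by the tool step_arm, never from a script. Its argument "moves" is a list of rows, each a list of 7 numbers: the closure, from 0 (fully open) to 1 (shut), then the shift along the world's x, y, z in mm, then the turn, a rotation vector about the world's x, y, z in rad. In form: [[grip, tx, ty, tz, ax, ay, az], ...]. A call has 1 to 10 rows; each row is the pose to reach, as a shift and turn from the pose commanded when the call began; what a row does not reach only later rows make up. A row lasts 1/10 s, in which the tool goes at most 50 mm and 8.59 degrees, less where a joint would pass 70% of its speed; a pose out of reach is approached as far as the arm can. A call with a gripper value outside its range is refused whole. The fingers move at their own pace and stop on an object; "grip_force" is the grip in N (left out, the last holds). Time passes only in rows, so rows that repeat a pose let the fingers close. It gives the time, the measured TCP pose, the force, the opening and the grip force at its end, in the units of the state.
- manip.get_obs(): the state, without advancing time (a new reading comes with each control period).
- manip.camera(name): name is "scene" or "top" or "wrist"; returns a dict with "image" (480x640x3 uint8, blue, green, red), "K" (3x3 intrinsics, pixels), "rvec" (rotation vector, rad) and "tvec" (3), from world to camera coordinates, as OpenCV has them; the wrist camera has in their place "mount" (4x4, takes a point from camera to tool coordinates, whose origin is the TCP and whose axes are the flange's). Camera axes: x right, y down, z forward; pixel columns grow to the right and rows downward; lengths in m; the calibration is good to about 2 mm. A picture is of the moment at which its call begins: read the wrist's pose just before it. There is no depth.
- manip.hand_in(): hands the job in; it is judged then, once.
The state is a dict: "clock": time; "joint_pos": joint angles; "joint_velocities": joint speeds; "tau": joint torques, N m; "position": TCP position; "ee_rot": TCP orientation; "ft_force": force on the tool from outside, world axes, zero at the start; "torque": the same for the moment, N m; "grip_width": opening from 0.0 (shut) to 1.0 (fully open); "grasp_force": force on a finger pad.
Only numpy, scipy, OpenCV 4.12 (cv2) and the standard library are available. Lean on these libraries where they do the work, as an engineer would, in place of code of your own. Each camera call takes 0.05 s, during which the arm holds its last target. There are 200 camera calls.

TASK

On the model cableway, first test the take-up spring: pull the upright tab of the tension gauge straight out until the broad collar on its bar has just come clear of the tube's mouth and no farther, keep it there for a full second, and let the bar go back fully home. Then lift the hinged cover of the drive housing by its bar handle to 40 degrees from shut so that the drive can be looked into, and finish there: the cover falls shut by itself, so the program ends while the gripper is still holding it steadily open at that angle. Leave everything else on the layout where it is.

Things in the scene. Friction and masses are not known exactly. Their poses are not given: they have to be found in the camera images.
- housing: Drive housing: an open-topped grey sheet-metal box, 160 (x) x 160 (y) x 100 mm high, fixed to the table, with a motor and gears inside. It stands on the left or the right of the robot's middle. Origin: centre of its underside; its x axis points from the handle side (facing the robot) to the hinge side, z up.
- cover_hinge (a point): Middle of the cover's hinge line, on the housing's far top edge: 80 mm along +x of the housing from its centre, 100 mm above the table. Its axes are the housing's; the hinge line is its y axis.
- cover (a joint): Angle of the cover about its hinge (rad): 0 = shut and level, growing as the front (handle) edge rises; 40 degrees = 0.698. Range 0 to 1.9. Hinge free, no catch: the cover (grey, 172 x 172 x 6 mm, 0.25 to 0.5 kg) falls shut when let go.
- cover_grip (a point): Middle of the cover's handle: a round steel bar 12 mm thick along y, 90 mm between its legs, 30 mm clear above the cover, to be pinched from above. Shut, it lies 140 mm from the hinge line along -x of the housing and 42 mm above it, 142 mm above the table. It turns with the cover; axes are the cover's own (the housing's when shut).
- gauge: Take-up stand with tension gauge, fixed: dark base 135 x 70 mm, level aluminium tube 32 mm across, 110 mm long, axis 60 mm above the table, behind it a dark block and on that a level wheel 100 mm across, top 140 mm high. Stands on the side the housing does not. Origin: on the table below the tube's mouth; x runs from the mouth along the tube, away from the pull tab; z up.
- gauge_mouth (a point): Centre of the tube's mouth, 60 mm above the table. Axes as body gauge.
- gauge_bar (a joint): How far the bar is drawn out of the tube (m): 0 = home, 0.07 = stop; drawn along -x of the gauge, towards the robot. The broad collar (22 mm across, 10 mm long) is just clear of the mouth at 0.040; two narrow collars come out before it, at 0.012 and 0.022. Spring: 2 N to start, 8 N at 0.040; it draws the bar home when let go.
- gauge_grip (a point): Grip point on the pull tab: an upright steel tab on the end of the bar, 14 mm thick (y of the gauge), 24 mm wide (x), from 50 to 115 mm above the table; the point is on its middle, 92 mm above the table, at home 60 mm in front of the tube's mouth. To be pinched from above across its thickness. Moves with the bar. Axes as body gauge.
- cabin: Yellow cableway cabin, 54 x 44 x 50 mm with a 20 mm stem on top, loose, between housing and gauge. Origin under its centre. Bystander.
- screwdriver: Screwdriver 160 mm long with a black handle, loose on the table in front of the robot's middle, roughly along x. Bystander.
- jar_a: Paint jar with a yellow cap, 44 mm across, 55 mm high, loose, on the left; origin under its centre. Bystander.
- jar_b: Paint jar with a white cap, 44 mm across, 55 mm high, loose, on the right; origin under its centre. Bystander.
- basket: Terracotta bowl, 80 mm across, 45 mm high, loose, on the left; origin under its centre. Bystander.

How it is judged:
On the way, in this order (a step that is already met when the one before it is completed fails the run):
1. the gauge is held drawn out to its mark (35 to 48 mm) for 0.7 s while the cover is still shut (value of joint gauge_bar between 0.035 and 0.048 m and value of joint cover below 0.1 rad), for 0.7 s.
2. the gauge's bar is back home, the cover still shut (value of joint gauge_bar below 0.004 m and value of joint cover below 0.1 rad), for 0.2 s.
At the end, for the whole second after the job is handed in: The cover is held still (under 0.05 rad/s) at 40 degrees within 6 degrees, carried by the gripper's fingers (over 0.5 N on the cover) with none of the loose things propping it, and the gauge's bar is home (within 4 mm), all through the last second (value of joint cover between 0.593 and 0.803 rad and velocity of joint cover between -0.05 and 0.05 rad/s and contact force between the fingers and cover above 0.5 N and value of joint gauge_bar below 0.004 m and contact force between each of cabin, screwdriver, jar_a, jar_b, basket and cover below 0.1 N); the arm keeps its last pose, push and grip.
It fails at once if the gauge is drawn out well past its mark (over 55 mm) (value of joint gauge_bar above 0.055 m).
It fails at once if a loose bystander is moved more than 25 mm (distance of any of cabin, screwdriver, jar_a, jar_b, basket from where it was at the start of the episode above 0.025 m).
It also fails if it takes over 51 s, if anything falls off the work surface, if the arm or the gripper's body presses on something with over 40 N, if the wrist force passes 120 N, or if a joint passes its speed limit or range.

## Working session

There is one attempt and no reset: what is moved stays moved. The work goes in short steps, Python scripts to look and compute and a tool call to move; the robot and the scene stay as the last step left them, time stands still between calls to the robot, and variables do not carry over. Pictures are saved under pics/ and viewed, at most 10 in all, crops included, and the job is handed in when it is done.

Besides the shell and the picture viewer there is one more tool, called after "Request:" as a command line: name --pt "numbers of a row" for each row, then --argument value for the rest. step_arm: Moves the arm, as the interface text tells. Its arguments: {"type":"object","properties":{"moves":{"type":"array","items":{"type":"array","items":{"type":"number"}}},"grip_force":{"type":"number"}},"required":["moves"]}

```bash
mkdir -p pics; cat > h.py <<'E'
import numpy as np, cv2
from workcell import manip
def ray(c,u,v):
    R,_=cv2.Rodrigues(np.array(c["rvec"],float)); t=np.array(c["tvec"],float).ravel()
    d=R.T@np.linalg.inv(np.array(c["K"]))@np.array([u,v,1.]); return -R.T@t,d
def onz(c,u,v,z):
    o,d=ray(c,u,v); return o+d*(z-o[2])/d[2]
def proj(c,P):
    return cv2.projectPoints(np.array(P,float).reshape(-1,3),np.array(c["rvec"],float),np.array(c["tvec"],float),np.array(c["K"]),None)[0].reshape(-1,2)
E
python3 - <<'E'
from h import *
import pickle
o=manip.get_obs(); print(o)
for n in("scene","top"):
    c=manip.camera(n); cv2.imwrite(f"pics/{n}0.png",c["image"]); pickle.dump(c,open(n+".pkl","wb")); print(n,c["K"],ray(c,320,240))
E
```

```text
{'clock': 0.0, 'joint_pos': array([ 1.11238817,  0.33284674, -0.06473066,  1.46094158,  0.021562  ,
        1.34989035, -0.08848929]), 'joint_velocities': array([ 1.67904041e-03, -1.14358122e-03, -5.60844300e-05,  1.87290832e-03,
        1.34804032e-03, -1.60113203e-03,  1.13126871e-04]), 'tau': array([ 5.72372992e-04, -6.25439858e+01,  4.94376663e-02, -3.91606915e+01,
        1.62416557e-02,  9.96598334e-03,  2.12848346e-05]), 'position': array([ 0.26370507, -0.5662309 ,  0.23053156]), 'ee_rot': array([ 9.76346804e-01,  2.16209234e-01, -1.59291488e-04, -6.77849372e-04]), 'ft_force': array([-0.36440162, -0.20465895,  0.15889138]), 'torque': array([-0.04722536,  0.00679141, -0.04124253]), 'grasp_force': 0.0, 'grip_width': 1.0019633183448124}
scene [[453.92317823   0.         323.06918122]
 [  0.         453.92317823 244.31374941]
 [  0.           0.           1.        ]] (array([1.43695019, 0.59479487, 0.84185047]), array([-0.68400629, -0.48274585, -0.54701724]))
top [[514.16197177   0.         326.36746405]
 [  0.         514.16197177 239.45001378]
 [  0.           0.           1.        ]] (array([ 0.38309222, -0.00717195,  1.2318084 ]), array([ 0.13922965,  0.02633463, -0.98998793]))
```

View pics/scene0.png

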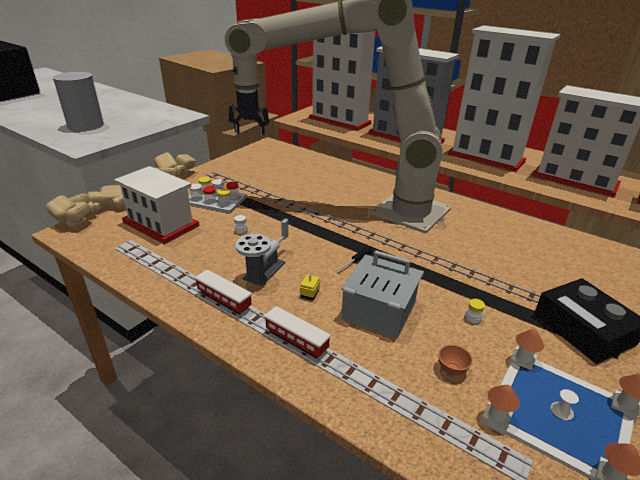

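View pics/top0.png

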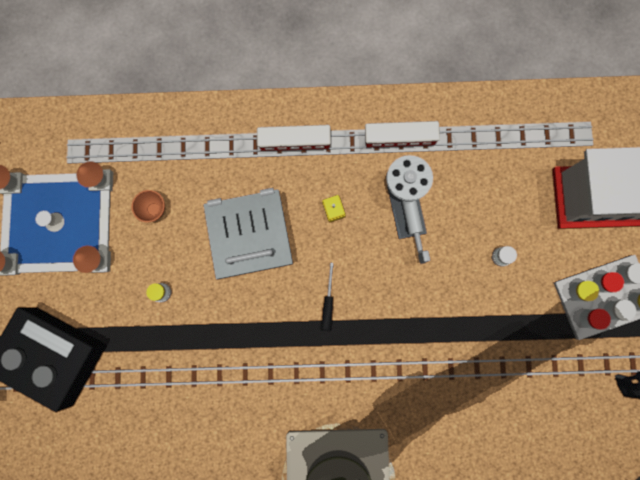

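The top view shows the housing left of the middle, with its cover around (248,233) and the handle around (250,256). The gauge is on the right, with its wheel at (410,178) and tab at (424,257). I'll enlarge both.

```bash
python3 - <<'E'
from h import *
import pickle
c=pickle.load(open("top.pkl","rb")); im=c["image"]
a=cv2.resize(im[180:290,195:305],None,fx=3.6,fy=3.6,interpolation=cv2.INTER_CUBIC)
b=cv2.resize(im[150:270,380:450],(396*70//120,396),interpolation=cv2.INTER_CUBIC)
cv2.imwrite("pics/crop0.png",np.hstack([a,b]))
g=cv2.cvtColor(im,cv2.COLOR_BGR2HSV)
# grey (low-saturation, not dark) contours
m=((g[...,1]<60)&(g[...,2]>60)).astype(np.uint8)*255
for n,(x0,y0,x1,y1) in dict(h=(195,180,305,290),g=(380,150,450,275)).items():
    mm=np.zeros_like(m); mm[y0:y1,x0:x1]=m[y0:y1,x0:x1]
    k=max(cv2.findContours(mm,0,1)[0],key=cv2.contourArea)
    r=cv2.minAreaRect(k); print(n,r,[onz(c,*p,.106).round(4) for p in cv2.boxPoints(r)] )
for p in[(228,262),(273,253)]: print(onz(c,*p,.148))
print("wheel",onz(c,410,178,.14),"tab",onz(c,424,257,.115))
E
```

```text
h ((246.71151733398438, 232.5576629638672), (79.03479766845703, 79.23091888427734), 78.69007110595703) [array([0.6365, 0.2897, 0.106 ]), array([0.6667, 0.1145, 0.106 ]), array([0.4909, 0.0828, 0.106 ]), array([0.4616, 0.2542, 0.106 ])]
g ((409.0, 208.5), (107.0, 46.0), 90.0) [array([ 0.7308, -0.1313,  0.106 ]), array([ 0.7274, -0.2348,  0.106 ]), array([ 0.4855, -0.2212,  0.106 ]), array([ 0.4884, -0.1207,  0.106 ])]
[0.49419839 0.21819975 0.148     ]
[0.51061246 0.12225058 0.148     ]
wheel [ 0.66691399 -0.17735678  0.14      ] tab [ 0.49606061 -0.20279321  0.115     ]
```

View pics/crop0.png

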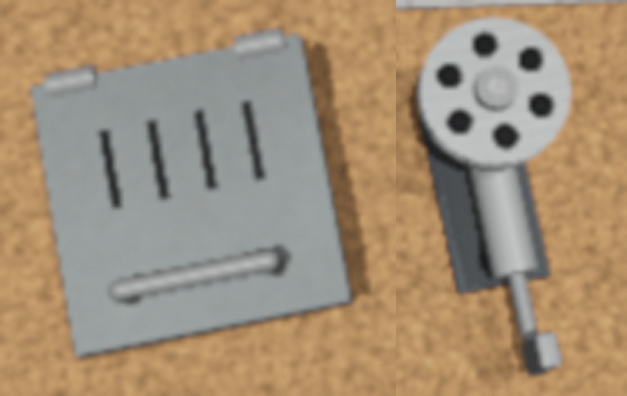

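The crop shows the cover corners at about (33,88), (300,38), (351,301) and (77,355), and the handle running from (122,292) to (279,260). The tab's top centre is at (545,352), the tube mouth near (518,273) and the wheel hub at (496,90). I'll turn these into world points and check them against the known sizes.

```bash
python3 - <<'E'
from h import *
import pickle
from scipy.spatial.transform import Rotation as R
c=pickle.load(open("top.pkl","rb")); s=pickle.load(open("scene.pkl","rb"))
L=lambda x,y,z:onz(c,195+x/3.6-.36,180+y/3.6-.36,z)
G=lambda x,y,z:onz(c,380+(x-396)/3.3-.35,150+y/3.3-.35,z)
q=[L(*p,.106) for p in[(33,88),(300,38),(351,301),(77,355)]]
print("sides",[np.linalg.norm(q[i]-q[(i+1)%4]).round(4) for i in range(4)],"centre",np.mean(q,0))
y=q[0]-q[1]+q[3]-q[2]; x=q[0]-q[3]+q[1]-q[2]
print("yaw",np.arctan2(-y[0],y[1]),np.arctan2(x[1],x[0]))
a,b=L(122,292,.142),L(279,260,.142); print("handle",a,b,(a+b)/2,np.linalg.norm(a-b),np.arctan2(-(a-b)[0],(a-b)[1]))
w=G(496,90,.145);t=G(545,352,.115);m=G(516,272,.07)
d=w-t;print("wheel",w,"tab",t,"mouth",m,"yaw",np.arctan2(d[1],d[0]),np.arctan2((w-m)[1],(w-m)[0]),np.linalg.norm((m-t)[:2]))
# cross-check in the scene view
print(proj(s,[t,(a+b)/2,w,m]))
o=manip.get_obs();M=R.from_quat(o["ee_rot"]).as_matrix();print("tool y",M[:,1],"z",M[:,2])
im=s["image"][205:330,230:430];cv2.imwrite("pics/crop1.png",cv2.resize(im,None,fx=4,fy=4,interpolation=cv2.INTER_CUBIC))
E
```

```text
sides [np.float64(0.1691), np.float64(0.168), np.float64(0.1703), np.float64(0.1694)] centre [0.56067773 0.18356855 0.106     ]
yaw 0.16219325938200727 0.1692407512748646
handle [0.49745872 0.21831271 0.142     ] [0.51381982 0.12477699 0.142     ] [0.50563927 0.17154485 0.142     ] 0.09495586334751405 0.17316626597846094
wheel [ 0.66801128 -0.17659576  0.145     ] tab [ 0.49750267 -0.20461146  0.115     ] mouth [ 0.55818798 -0.19560495  0.07      ] yaw 0.16285156916452725 0.17139072829065619 0.06135001336106068
[[285.01395582 218.88231072]
 [390.45520835 255.18405116]
 [253.68527325 237.06267168]
 [275.01242614 240.208252  ]]
tool y [ 0.42215593 -0.90652239 -0.00123891] z [-5.79698628e-04  1.09670633e-03 -9.99999231e-01]
```

View pics/crop1.png

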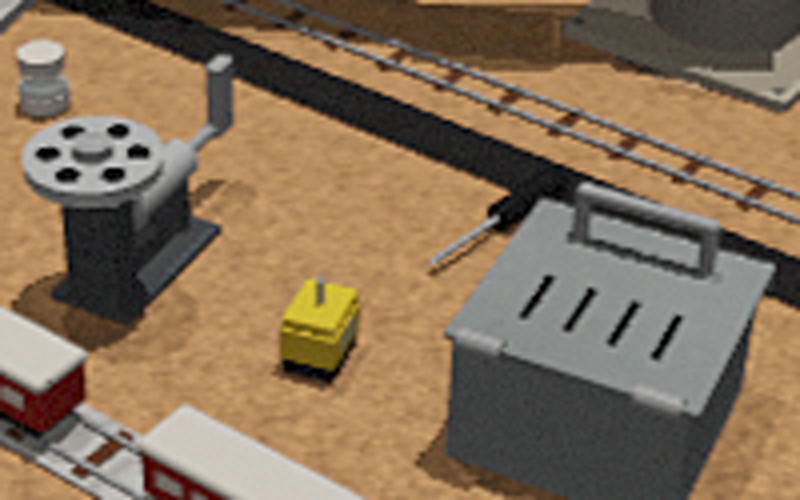

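The measured sizes agree with the given ones: cover side about 0.17 m, handle 0.095 m long, mouth to tab 61 mm. The scene view also shows the tab top at (285,220), and I projected (285,219). Yaw is about 0.167 rad for both the housing and the gauge. I'm moving above the tab now.

Request:
step_arm --pt "0 23 36 0 0 0 -0.03" --pt "0 47 72 0 0 0 -0.06" --pt "0 70 109 0 0 0 -0.09" --pt "0 94 145 0 0 0 -0.12" --pt "0 117 181 0 0 0 -0.15" --pt "0 140 217 0 0 0 -0.18" --pt "0 164 253 0 0 0 -0.21" --pt "0 187 290 0 0 0 -0.24" --pt "0 211 326 0 0 0 -0.27" --pt "0 234 362 0 0 0 -0.27" --grip_force 40

```text
clock: 1.1
position: [0.4984, -0.2029, 0.2312]
ee_rot: [0.997, 0.082, -0.0, 0.0]
ft_force: [0.4, -1.3, -1.0]
grip_width: 0.999
grasp_force: 0.0
```

```bash
cat >> h.py <<'E'
from scipy.spatial.transform import Rotation as R
def wrist():
    o=manip.get_obs(); c=dict(manip.camera("wrist"))
    T=np.eye(4);T[:3,:3]=R.from_quat(o["ee_rot"]).as_matrix();T[:3,3]=o["position"]
    W=np.linalg.inv(T@np.array(c["mount"])); c["rvec"]=cv2.Rodrigues(W[:3,:3])[0]; c["tvec"]=W[:3,3]; return o,c
E
python3 - <<'E'
from h import *
o,c=wrist();M=R.from_quat(o["ee_rot"]).as_matrix();print(o["clock"],o["position"],M[:,1],M[:,2])
import pickle;pickle.dump(c,open("w1.pkl","wb"));cv2.imwrite("pics/w1.png",c["image"])
print(proj(c,[[.4975,-.2046,.115],[.5566,-.1947,.06],o["position"]]))
E
```

```text
1.1 [ 0.49842012 -0.20291038  0.23117257] [ 1.63978261e-01 -9.86463952e-01  3.30007521e-05] [-2.24246575e-04 -7.07297153e-05 -9.99999972e-01]
[[321.65863422 241.77796437]
 [321.20181753 145.01056911]
 [319.49823489 323.58878003]]
```

View pics/w1.png

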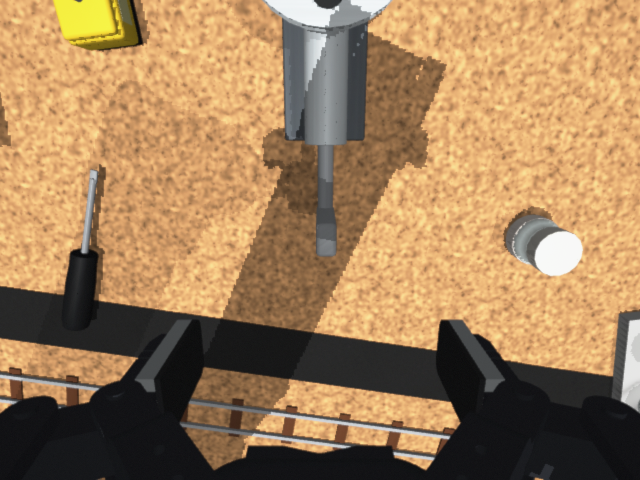

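The wrist view shows the tab top centred at (327,243), with the bar and tube running vertically at about column 326. I predicted (322,242), so the sideways error is small.

```bash
python3 - <<'E'
from h import *
import pickle;c=pickle.load(open("w1.pkl","rb"))
t=onz(c,327,243,.115); m=onz(c,326,144,.06);tl=onz(c,317,243,.115);tr=onz(c,337,243,.115)
print(t,m,np.linalg.norm(tl-tr),onz(c,327,231,.115)-onz(c,327,255,.115),np.linalg.norm((m-t)[:2]),np.arctan2(*(m-t)[1::-1]))
print("cam",ray(c,0,0)[0])
E
```

```text
[ 0.49723886 -0.20828267  0.115     ] [ 0.55792388 -0.19815862  0.06      ] 0.013440092204784138 [0.01661886 0.00284227 0.        ] 0.06152371758009735 0.16530712199088116
cam [ 0.57429069 -0.19028642  0.37429719]
```

Request:
step_arm --pt "0 0 -5 -20 0 0 0" --pt "0 0 -5 -50 0 0 0" --pt "0 0 -5 -80 0 0 0" --pt "0 0 -5 -110 0 0 0" --pt "0 0 -5 -135 0 0 0" --pt "0 0 -5 -150 0 0 0" --pt "0 0 -5 -158 0 0 0" --pt "0 0 -5 -158 0 0 0"

```text
clock: 1.95
position: [0.4975, -0.2096, 0.0728]
ee_rot: [0.997, 0.083, -0.0, -0.0]
ft_force: [-0.4, 0.5, 0.4]
grip_width: 0.995
grasp_force: 0.0
```

Request:
step_arm --pt "0.5 0 0 0 0 0 0" --pt "0.8 0 0 0 0 0 0" --pt "1 0 0 0 0 0 0" --pt "1 0 0 0 0 0 0" --pt "1 0 0 0 0 0 0" --pt "1 0 0 0 0 0 0" --pt "1 0 0 0 0 0 0"

```text
clock: 2.65
position: [0.4977, -0.2076, 0.0738]
ee_rot: [0.997, 0.084, -0.0, -0.001]
ft_force: [-5.5, 8.5, 9.0]
grip_width: 0.159
grasp_force: 42.5
```

Request:
step_arm --pt "1 -5 -0.8 0 0 0 0" --pt "1 -10 -1.7 0 0 0 0" --pt "1 -15 -2.5 0 0 0 0" --pt "1 -20 -3.3 0 0 0 0" --pt "1 -25 -4.2 0 0 0 0" --pt "1 -30 -5 0 0 0 0" --pt "1 -35 -5.8 0 0 0 0" --pt "1 -38 -6.3 0 0 0 0" --pt "1 -40.5 -6.8 0 0 0 0" --pt "1 -40.5 -6.8 0 0 0 0"

```text
clock: 3.65
position: [0.4589, -0.214, 0.0738]
ee_rot: [0.996, 0.084, 0.001, -0.001]
ft_force: [6.2, 8.2, 0.2]
grip_width: 0.155
grasp_force: 41.2
```

```bash
python3 - <<'E'
from h import *
o,c=wrist();print(o["clock"],o["position"],o["ft_force"],o["grip_width"])
import pickle;pickle.dump(c,open("w2.pkl","wb"));cv2.imwrite("pics/w2.png",c["image"])
print(proj(c,[[.5566,-.198,.06]]))
E
```

```text
3.65 [ 0.45893406 -0.21404901  0.07382326] [6.16221846 8.17702727 0.19790785] 0.15532730547096324
[[320.66712612  54.94670206]]
```

View pics/w2.png

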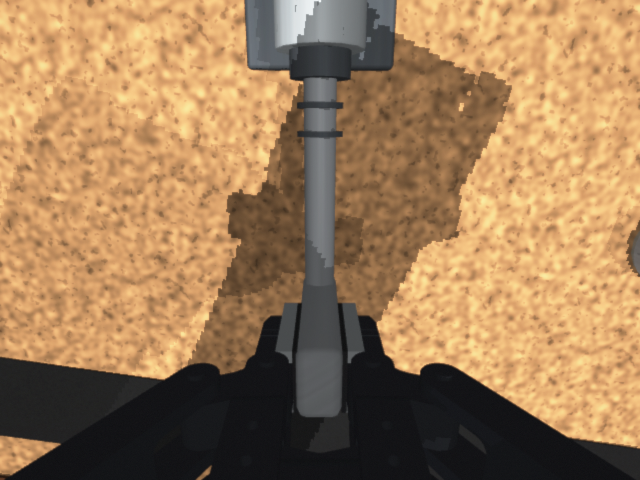

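The broad collar spans rows 47–79 and sits just outside the tube mouth (row ~47). The two narrow collars are at rows 105 and 134. The bar has travelled about 39 mm, so I'll pull 1 mm more and hold for over a second.

Request:
step_arm --pt "1 -1 -0.2 0 0 0 0" --pt "1 -1 -0.2 0 0 0 0" --pt "1 -1 -0.2 0 0 0 0" --pt "1 -1 -0.2 0 0 0 0" --pt "1 -1 -0.2 0 0 0 0" --pt "1 -1 -0.2 0 0 0 0" --pt "1 -1 -0.2 0 0 0 0" --pt "1 -1 -0.2 0 0 0 0" --pt "1 -1 -0.2 0 0 0 0" --pt "1 -1 -0.2 0 0 0 0"

```text
clock: 4.7
position: [0.4582, -0.2142, 0.0738]
ee_rot: [0.996, 0.084, 0.001, -0.001]
ft_force: [6.6, 9.3, -0.6]
grip_width: 0.156
grasp_force: 41.1
```

Request:
step_arm --pt "1 0 0 0 0 0 0" --pt "1 0 0 0 0 0 0" --pt "1 0 0 0 0 0 0" --pt "1 7 1.2 0 0 0 0" --pt "1 14 2.3 0 0 0 0" --pt "1 21 3.5 0 0 0 0" --pt "1 28 4.7 0 0 0 0" --pt "1 35 5.8 0 0 0 0" --pt "1 40 6.7 0 0 0 0" --pt "1 41 6.8 0 0 0 0"

```text
clock: 5.7
position: [0.4977, -0.2076, 0.0738]
ee_rot: [0.996, 0.084, -0.0, -0.001]
ft_force: [-6.1, 8.2, 10.3]
grip_width: 0.159
grasp_force: 42.7
```

Request:
step_arm --pt "0.5 0 0 0 0 0 0" --pt "0 0 0 0 0 0 0" --pt "0 0 0 0 0 0 0" --pt "0 0 0 0 0 0 0" --pt "0 0 0 0 0 0 0" --pt "0 0 0 30 0 0 0" --pt "0 0 0 70 0 0 0" --pt "0 0 0 110 0 0 0" --pt "0 0 0 150 0 0 0" --pt "0 0 0 167 0 0 0"

```text
clock: 6.7
position: [0.4985, -0.2102, 0.2445]
ee_rot: [0.997, 0.083, 0.002, 0.001]
ft_force: [-0.1, -0.4, 0.1]
grip_width: 1.002
grasp_force: 0.0
```

```bash
python3 - <<'E'
from h import *
o,c=wrist();print(o["clock"],o["position"],o["ft_force"])
import pickle;pickle.dump(c,open("w3.pkl","wb"));cv2.imwrite("pics/w3.png",c["image"])
print(proj(c,[[.4972,-.2083,.115]]))
E
```

```text
6.7 [ 0.49853764 -0.21019928  0.24452964] [-0.13518779 -0.40031653  0.13399832]
[[315.87288743 236.87939503]]
```

View pics/w3.png

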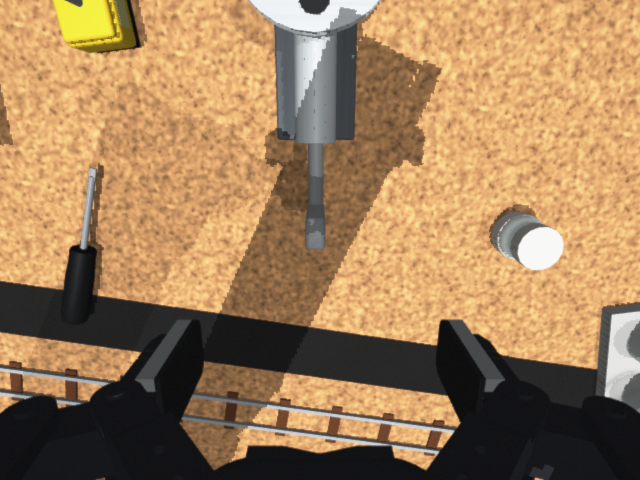

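The bar is home again: the tab is at (316,237), where predicted. Next I'll move above the cover handle, turning the tool +90° so it closes along the housing's x.

Request:
step_arm --pt "0 1 38 0 0 0 0.14" --pt "0 2 76 0 0 0 0.28" --pt "0 3 114 0 0 0 0.42" --pt "0 4 152 0 0 0 0.56" --pt "0 5 190 0 0 0 0.7" --pt "0 5 228 0 0 0 0.84" --pt "0 6 266 0 0 0 0.98" --pt "0 7 304 0 0 0 1.12" --pt "0 8 342 0 0 0 1.26" --pt "0 8 382 0 0 0 1.4" --grip_force 60

```text
clock: 7.75
position: [0.5052, 0.1732, 0.24]
ee_rot: [0.707, 0.707, -0.0, 0.0]
ft_force: [-0.1, -0.9, -0.4]
grip_width: 0.998
grasp_force: 0.0
```

Request:
step_arm --pt "0 0 0 0 0 0 0.1" --pt "0 0 0 0 0 0 0.174" --pt "0 0 0 0 0 0 0.174" --pt "0 0 0 0 0 0 0.174"

```text
clock: 8.15
position: [0.5053, 0.1719, 0.24]
ee_rot: [0.646, 0.763, -0.0, -0.0]
ft_force: [0.5, -0.3, 0.1]
grip_width: 1.001
grasp_force: 0.0
```

```bash
python3 - <<'E'
from h import *
o,c=wrist();M=R.from_quat(o["ee_rot"]).as_matrix();print(o["clock"],o["position"],M[:,1],M[:,2],o["joint_pos"])
import pickle;pickle.dump(c,open("w4.pkl","wb"));cv2.imwrite("pics/w4.png",c["image"])
print(proj(c,[[.507,.172,.142],[.4975,.2183,.142],[.5138,.1248,.142]]))
E
```

```text
8.15 [0.50531119 0.17187981 0.24002851] [ 9.86213820e-01  1.65475677e-01 -3.17575448e-04] [-3.05532839e-04 -9.82302859e-05 -9.99999949e-01] [ 0.25895081  0.19863118 -0.75559042  1.65736795  0.13934994  1.34123746
 -0.35244225]
[[321.84394373 248.01691465]
 [319.0290096  172.08181083]
 [320.11884651 316.47888978]]
```

View pics/w4.png

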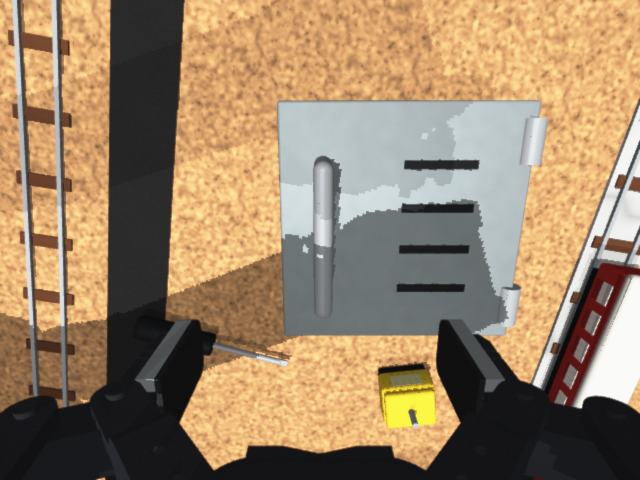

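The handle bar is upright in this view, from (323,160) to (323,314), and parallel to the pads. That is within about 2 px of the prediction. Next I'll work out the grasp and the lift arc.

```bash
python3 - <<'E'
from h import *
import pickle;c=pickle.load(open("w4.pkl","rb"))
a,b=onz(c,323,163,.142),onz(c,323,312,.142);m=onz(c,323,240,.142);print(a,b,(a+b)/2,np.linalg.norm(a-b),m)
# hinge-edge check: far cover corners, z=.106
print(onz(c,540,101,.106),onz(c,508,335,.106))
y=.168; X=np.array([np.cos(y),np.sin(y),0]);Y=np.array([-np.sin(y),np.cos(y),0]);g=np.array([0,0,-1.])
for d in range(4,41,4):
    th=np.radians(d); p=np.array([-.14*np.cos(th)+.042*np.sin(th),.14*np.sin(th)+.042*np.cos(th)])-[-.14,.042]
    tl=th/2; rt=R.from_rotvec(Y*tl); tip=.019*(rt.apply(g)-g)
    print(d,(1000*(X*p[0]+[0,0,p[1]]+tip)).round(1),(Y*tl).round(3))
E
```

```text
[0.49893543 0.22390832 0.142     ] [0.51513637 0.12835105 0.142     ] [0.5070359  0.17612969 0.142     ] 0.09692090699201221 [0.50683822 0.17729567 0.142     ]
[0.63181335 0.28237995 0.106     ] [0.6631526  0.11462281 0.106     ]
4 [2.6 0.4 9.7] [-0.006  0.034  0.   ]
8 [ 5.8  1.  19.1] [-0.012  0.069  0.   ]
12 [ 9.7  1.6 28.3] [-0.018  0.103  0.   ]
16 [14.2  2.4 37.1] [-0.023  0.138  0.   ]
20 [19.2  3.3 45.6] [-0.029  0.172  0.   ]
24 [24.9  4.2 53.7] [-0.035  0.206  0.   ]
28 [31.1  5.3 61.4] [-0.041  0.241  0.   ]
32 [37.8  6.4 68.5] [-0.047  0.275  0.   ]
36 [44.9  7.6 75.2] [-0.053  0.31   0.   ]
40 [52.5  8.9 81.3] [-0.058  0.344  0.   ]
```

Request:
step_arm --pt "0 1.7 3.5 -20 0 0 0" --pt "0 1.7 3.5 -45 0 0 0" --pt "0 1.7 3.5 -70 0 0 0" --pt "0 1.7 3.5 -95 0 0 0" --pt "0 1.7 3.5 -110 0 0 0" --pt "0 1.7 3.5 -117 0 0 0" --pt "0 1.7 3.5 -117 0 0 0"

```text
clock: 8.9
position: [0.5069, 0.1756, 0.123]
ee_rot: [0.645, 0.764, -0.0, -0.0]
ft_force: [-0.3, -0.2, 1.0]
grip_width: 1.002
grasp_force: 0.0
```

Request:
step_arm --pt "0.5 0 0 0 0 0 0" --pt "0.8 0 0 0 0 0 0" --pt "1 0 0 0 0 0 0" --pt "1 0 0 0 0 0 0" --pt "1 0 0 0 0 0 0" --pt "1 0 0 0 0 0 0" --pt "1 0 0 0 0 0 0"

```text
clock: 9.6
position: [0.5068, 0.1756, 0.1237]
ee_rot: [0.645, 0.764, -0.0, 0.0]
ft_force: [-4.0, -1.4, 4.9]
grip_width: 0.119
grasp_force: 58.5
```

Request:
step_arm --pt "1 1.2 0.2 5 -0.003 0.017 0" --pt "1 2.6 0.4 9.7 -0.006 0.034 0" --pt "1 4.2 0.7 14.4 -0.009 0.052 0" --pt "1 5.8 1 19.1 -0.012 0.069 0" --pt "1 7.7 1.3 23.7 -0.015 0.086 0" --pt "1 9.7 1.6 28.3 -0.018 0.103 0" --pt "1 12 2 32.7 -0.02 0.12 0" --pt "1 14.2 2.4 37.1 -0.023 0.138 0" --pt "1 16.7 2.8 41.4 -0.026 0.155 0" --pt "1 19.2 3.3 45.6 -0.029 0.172 0"

```text
clock: 10.6
position: [0.5255, 0.1788, 0.1691]
ee_rot: [0.642, 0.761, -0.068, -0.057]
ft_force: [-6.2, -1.3, -2.8]
grip_width: 0.119
grasp_force: 58.3
```

Request:
step_arm --pt "1 2.8 0.5 4.1 -0.003 0.017 0" --pt "1 5.7 0.9 8.1 -0.006 0.034 0" --pt "1 8.8 1.5 12 -0.009 0.052 0" --pt "1 11.9 2 15.8 -0.012 0.069 0" --pt "1 15.2 2.5 19.4 -0.015 0.086 0" --pt "1 18.6 3.1 22.9 -0.018 0.103 0" --pt "1 22.1 3.7 26.3 -0.021 0.12 0" --pt "1 25.7 4.3 29.6 -0.024 0.138 0" --pt "1 29.5 5 32.7 -0.027 0.155 0" --pt "1 33.3 5.6 35.7 -0.029 0.172 0"

```text
clock: 11.6
position: [0.5592, 0.1845, 0.206]
ee_rot: [0.635, 0.753, -0.134, -0.113]
ft_force: [-8.9, -2.2, 6.2]
grip_width: 0.115
grasp_force: 58.4
```

Request:
step_arm --pt "1 0 0 0 0 0 0" --pt "1 0 0 0 0 0 0" --pt "1 0 0 0 0 0 0" --pt "1 0 0 0 0 0 0" --pt "1 0 0 0 0 0 0"

```text
clock: 12.1
position: [0.5592, 0.1845, 0.2061]
ee_rot: [0.635, 0.753, -0.133, -0.112]
ft_force: [-8.2, -2.9, 6.5]
grip_width: 0.119
grasp_force: 58.8
```

```bash
python3 - <<'E'
from h import *
o=manip.get_obs();M=R.from_quat(o["ee_rot"]).as_matrix();p=o["position"]-.019*M[:,2];print(o["clock"],p,o["ft_force"],abs(o["joint_velocities"]).max())
y=.168;H=np.array([.507,.176,.142])+.14*np.array([np.cos(y),np.sin(y),0]);H[2]=.1
d=p-H;X=np.array([np.cos(y),np.sin(y),0]);print("angle",np.degrees(np.arctan2(d[2],-d@X)-np.arctan2(.042,.14)),np.hypot(d@X,d[2]))
c=manip.camera("scene");cv2.imwrite("pics/s5.png",cv2.resize(c["image"][150:350,200:460],None,fx=3,fy=3))
E
```

```text
12.1 [0.56562735 0.18559478 0.22390712] [-8.23157415 -2.91544388  6.47246904] 0.0036844600359906793
angle 40.25931533016247 0.14781177216421532
```

View pics/s5.png

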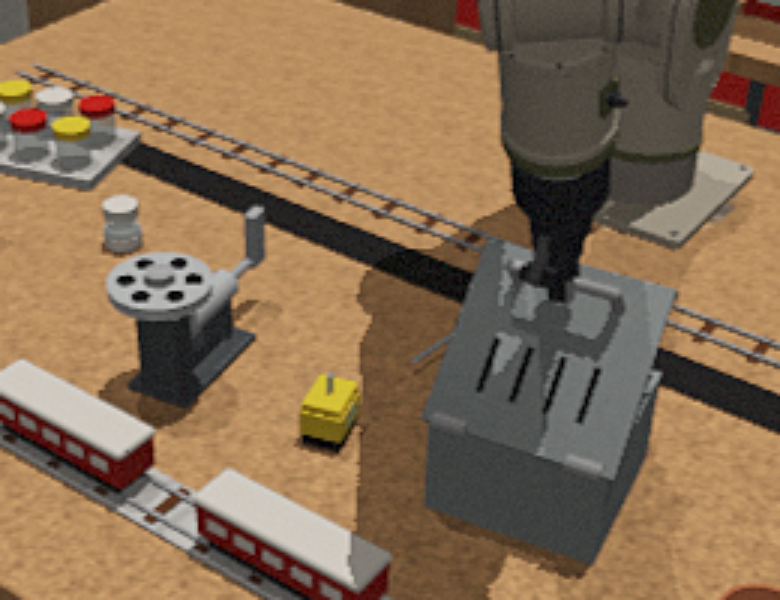

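The picture shows the cover raised, with the gripper on the handle at about (560,280). The gauge bar is home and the bystanders in view haven't moved. The grip position gives a cover angle of 40.3°, held still, so I'm handing in.

```bash
python3 -c "
from workcell import manip
print(manip.hand_in())"
```

```text
the job is handed in; nothing more can be done
None
```

I drew the gauge out about 40 mm, held it for over a second and let the bar go back home; the cover is now held open at about 40° by its handle, and the job was handed in at about 12 s; no verdict was returned.

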